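# Clip the card terminal into its charging cradle

### The arm

A 6-joint arm with a two-finger parallel gripper is mounted at the origin on a cart in front of the work surface, level with it; the furniture and walls round the work are solid. World frame = base frame: x ahead of the robot, y to its left, z up, the work surface at z = 0. Lengths are in mm, angles in rad, forces in N, time in s.
With the tool pointing down it reaches from about 350 to 950 mm from the base axis. Payload 17.4 kg.
Tool frame: the origin (TCP) lies on the centre line of the jaws, within the pads' length; the fingertips stand 22 mm ahead of it and the grasp point (between the pads) lies 3 mm ahead of it (ctrl.tip_extent is the distance from the TCP to the fingertips, in mm); z points along the fingers, y is the direction in which the jaws open and shut (so a half turn about z gives the same grasp; the last joint's range is limited). The gripper opens to 93 mm and grips with 3 to 60 N. Pads are 15 mm wide; open, the fingers measure 128 mm over their backs; the gripper's body (75 mm by 188 mm) begins 65 mm behind the grasp point.
Start: joints at [-1.146, 0.116, 1.442, -0, 1.584, -0.038], TCP at [301.349, -604.004, 240.646] pointing down, gripper open.
Joint ranges: [-2.83, 2.83], [-0.83, 2.19], [0.07, 2.5], [-1.14, 4.28], [0.01, 3], [-2.97, 2.97]. Speed limits (rad/s): [1.89, 1.89, 2.22, 3.14, 3.14, 3.14].

### API

Orientations are given as a unit quaternion [w, x, y, z].
In Python, from plant import ctrl, eyes gives the robot as it stands.
- The arm moves only by the tool send_rows, never from a script. Its argument "commands" is a list of rows, each a list of 3 entries, a list of its own where there are three numbers: the shift along the tool's x, y, z in m, then the turn about the tool's z in rad, then the opening in per cent of the stroke, from 0 (shut) to 100 (fully open). A call has 1 to 8 rows; each row shifts and turns the pose as measured when the row begins, along the tool's axes as they then stand; what a row does not reach is not made up. A row lasts 1/10 s, in which the tool goes at most 50 mm and 8.59 degrees, less where a joint would pass 70% of its speed; a pose out of reach is approached as far as the arm can. A call with a gripper value outside its range is refused whole. The fingers move at their own pace and stop on an object; "force" is the grip in N (left out, the last holds). Time passes only in rows, so rows that do not move let the fingers close. It gives the time, the measured TCP pose, the force and the opening at its end, in the units of the state.
- ctrl.observe(): the state, without advancing time (a new reading comes with each control period).
- eyes.read_camera(name): name is "side" or "top" or "wrist"; returns a dict with "pixels" (384x512x3 uint8, red, green, blue), "z_map" (384x512 float32, mm along the optical axis (not along the pixel's ray), 0 where there is no reading), "fx", "fy", "cx", "cy" (pixels), "k1" (the pictures are not rectified: a ray, as slopes to the right and down, at radius r is drawn at 1 + k1 r^2 times it, then the intrinsics apply), "R" (3x3) and "t" (3): a world point X has camera coordinates R X + t; the wrist camera has in their place "mount" (4x4, takes a point from camera to tool coordinates, whose origin is the TCP and whose axes are the flange's). Camera axes: x right, y down, z forward; pixel columns grow to the right and rows downward; lengths in mm; the calibration is good to about 2 mm. A picture is of the moment at which its call begins: read the wrist's pose just before it.
- ctrl.hand_in(): hands the job in, once; it reports no verdict.
The state is a dict: "time_s": time; "joint_positions": joint angles; "dq": joint speeds; "joint_efforts": joint torques, N m; "tool_pos": TCP position; "eef_rot": TCP orientation; "wrist_force": force on the tool from outside, world axes, zero at the start; "ft_torque": the same for the moment, N m; "width": opening from 0.0 (shut) to 1.0 (fully open).
Only numpy, scipy, OpenCV 4.12 (cv2) and the standard library are available. Lean on these libraries where they do the work, as an engineer would, in place of code of your own. Each camera call takes 0.05 s, during which the arm holds its last target.

### The job

Put the card terminal back on its charging cradle: hook the slot in its keypad end onto the cradle's hook rod with the screen end still raised, then rock the screen end down until the orange sprung foot clicks under the catch rod and the terminal lies flat and fully home, face up. The cradle's head is not always clamped in quite the same place, so find the rod by feel and never force or ram the thin plastic lip and foot against it; leave the other things on the counter where they are.

Things in the scene. Friction and masses are not known exactly. Their poses are not given: they have to be found in the camera images.
- dock: Grey charging cradle on a bare aluminium base plate fixed to the counter. Origin: on the counter under the base's middle, z up. On the base a head (168 along x, 88 along y) is clamped that the last user set by hand: 0 to 3 mm forward or back (x) and 0 to 10 mm higher than the numbers given here (x shift s, lift h, not measured). It does not yield. Between x -46 and 46 the head is only 36 wide.
- dock_rail_about (a point): Nominal place of the hook rod's middle, x -60, z 30 mm on the cradle; the real rod lies there + (s, 0, h). Steel, 5 mm thick, across the head (along y) at its -x end, between two cheeks 66 mm apart (x -69 to -51, tops 8 mm above the rod's axis).
- dock_catch_about (a point): Nominal place of the catch rod's middle, x 66, z 34.1 mm on the cradle; really there + (s, 0, h). 5 mm thick, along y, between cheeks 66 mm apart (x 57 to 75). The foot passes it on the inner side and springs out beneath it.
- dock_seat_about (a point): Nominal place (z 22 mm on the cradle; really + (s, 0, h)) of the terminal's origin when it is home on the head's four hard pads, its axes along the cradle's, keypad end to -x.
- terminal: White and grey card terminal lying face up, 60 wide (y) x 26 high (z), x from -73 to +60 mm plus the foot, 0.2 kg (varies). Origin: middle of its underside; x points from keypad end to screen end, z out of its face. Long sides flat and parallel. Its lip and foot bear 25 N against the cradle; a light hand needs half of that.
- terminal_center (a point): Middle of the terminal, 13 mm above its underside: the place to grip it, across its width.
- terminal_slot (a point): Point (x -60, z 8 mm on the terminal) in the slot across the keypad end that lies on the hook rod's axis when hooked. The slot opens to -x, is 6.2 mm high (z 4.9 to 11.1), floor at x -57. The lip below it ends at x -63, the nose above overhangs to x -73: the nose can be laid on the rod first and the terminal then drawn along its own -x until the slot's floor meets the rod.
- terminal_press (a point): Point on top near the screen end (x 48, z 26 mm on the terminal), the place to press it down. The push rises to 6 to 11 N until the foot's nose passes the catch rod, 3 to 5 mm before home, then falls to a few newtons; go on gently until the foot has snapped out and the terminal lies flat on the hard pads, where the force rises steeply.
- foot_tip (a point): Upper outer edge of the orange sprung foot that sticks out 8 mm from the screen end (26 mm wide, x 67, z 9 mm on the terminal when out); its underside is a ramp. Hooked and let go, the terminal stays on its rod with the foot's ramp resting on the catch rod, the screen end about 5 degrees high.
- terminal_foot (a joint): How far the sprung foot is pushed into the terminal, m: 0 fully out, at most 0.007. Spring: 4.5 N when out plus 0.56 N per mm. It must yield about 4 mm to pass the catch rod.
- counter_bell: White counter bell, 80 mm wide, 70 high, bystander: leave alone. Origin under its middle.
- ring_box_a: Dark red ring box, 50x50x42 mm, bystander.
- ring_box_b: Dark blue ring box, 50x50x42 mm, bystander.
- balm_tin_b: White round balm tin with a blue band, 66 mm wide, 30 high, bystander.
- dropper: Brown dropper bottle with black bulb, 34 mm wide, 102 high, bystander.

How it is judged (in metres and radians):
On the way, in this order (a step that is already met when the one before it is completed fails the run):
1. the slot is hooked on the hook rod while the screen end is still raised (x of terminal_slot in the frame of dock between -0.0665 and -0.0525 m and z of terminal_slot in the frame of dock between 0.0275 and 0.043 m and y of terminal_slot in the frame of dock between -0.006 and 0.006 m and angle between the z axis of terminal and the z axis of dock, either way round above 0.045 rad), for 0.1 s.
2. the screen end is rocked down and the foot has sprung out under the catch rod, the slot still on the hook rod (x of terminal_slot in the frame of dock between -0.0665 and -0.0535 m and z of terminal_slot in the frame of dock between 0.0275 and 0.0425 m and y of terminal_slot in the frame of dock between -0.006 and 0.006 m and z of foot_tip in the frame of dock below 0.042 m and x of foot_tip in the frame of dock above 0.0615 m and angle between the z axis of terminal and the z axis of dock, either way round below 0.03 rad and value of joint terminal_foot below 0.0025 m), for 0.1 s.
At the end, for the whole second after the job is handed in: Terminal home: slot on the hook rod (slot point x -66.5 to -53.5, |y| < 6, z 27.5 to 42.5 mm on the cradle), foot tip under the catch rod (z below 42, x beyond 61.5 mm), flat within 0.03 rad, foot sprung out (pushed in under 2.5 mm), at rest, let go (all of step 2 and linear speed of terminal below 0.01 m/s); the robot touches nothing.
It fails at once if the terminal pressed or rammed against the cradle with more than 25 N (contact force between terminal and dock above 25 N).
It fails at once if a bystander (bell, ring boxes, balm tin or dropper bottle) pushed more than 15 mm (distance of any of counter_bell, ring_box_a, ring_box_b, balm_tin_b, dropper from where it was at the start of the episode above 0.015 m).
It also fails if it takes over 61 s, if anything falls off the work surface, if the arm or the gripper's body presses on something with over 40 N, if the wrist force passes 120 N, or if a joint passes its speed limit or range.

## Working session

There is one attempt and no reset: what is moved stays moved. The work goes in short steps, Python scripts to look and compute and a tool call to move; the robot and the scene stay as the last step left them, time stands still between calls to the robot, and variables do not carry over. Pictures are saved under pics/ and viewed, and the job is handed in when it is done.

Besides the shell and the picture viewer there is one more tool, called after ">>>" as name(argument=value, ...) on one line, values as JSON. send_rows: Moves the arm, as the interface text tells. Its arguments: {"type":"object","properties":{"commands":{"type":"array","items":{"type":"array"}},"force":{"type":"number"}},"required":["commands"]}

```bash
ls; mkdir -p pics
cat > h.py <<'E'
import numpy as np, cv2, json
from plant import ctrl, eyes
def snap(n,f):
    s=ctrl.observe(); c=eyes.read_camera(n)
    cv2.imwrite(f'pics/{f}.png',cv2.cvtColor(c['pixels'],cv2.COLOR_RGB2BGR))
    if n=='wrist':
        from scipy.spatial.transform import Rotation as Ro
        q=s['eef_rot'];T=np.eye(4);T[:3,:3]=Ro.from_quat([q[1],q[2],q[3],q[0]]).as_matrix();T[:3,3]=s['tool_pos']
        M=T@np.array(c['mount']);c['R']=M[:3,:3].T;c['t']=-M[:3,:3].T@M[:3,3]
    c['R']=np.array(c['R']);c['t']=np.array(c['t'])
    np.savez(f'pics/{f}.npz',**{k:np.array(v) for k,v in c.items()})
    return c
def load(f):
    d=np.load(f'pics/{f}.npz');return {k:d[k] for k in d}
def slopes(c,u,v):
    K=np.array([[c['fx'],0,c['cx']],[0,c['fy'],c['cy']],[0,0,1]],float)
    p=np.stack([np.ravel(u),np.ravel(v)],-1).astype(float)[:,None]
    return cv2.undistortPoints(p,K,np.array([float(c['k1']),0,0,0,0]))[:,0]
def onplane(c,u,v,z):
    s=slopes(c,u,v);d=np.c_[s,np.ones(len(s))]@c['R'];o=-c['R'].T@c['t']
    return o+d*((z-o[2])/d[:,2])[:,None]
def cloud(c):
    v,u=np.mgrid[0:384,0:512];s=slopes(c,u,v);Z=c['z_map'].ravel()
    P=np.c_[s*Z[:,None],Z]-c['t'];P=P@c['R'];P[Z==0]=np.nan
    return P.reshape(384,512,3)
def st():
    s=ctrl.observe();print({k:np.round(s[k],4).tolist() for k in s});return s
E
python3 - <<'E'
from h import *
st()
for n in ['side','top','wrist']:
    c=snap(n,n+'0');print(n,c['fx'],c['k1'],(-c['R'].T@c['t']).round(),c['R'].round(3).tolist())
    print(np.array(c.get('mount',0)))
print(ctrl.tip_extent)
E
```

```text
pics
{'time_s': 0.0, 'joint_positions': [-1.1458, 0.1165, 1.4422, -0.0, 1.584, -0.0378], 'dq': [-0.002, 0.0009, -0.0001, -0.0018, -0.0009, 0.0014], 'joint_efforts': [0.004, -72.125, -62.2606, 0.0781, 0.0234, -0.0001], 'tool_pos': [301.2681, -603.8492, 239.9275], 'eef_rot': [-0.0005, 0.9733, 0.2293, -0.0001], 'wrist_force': [0.2592, 0.8138, -0.0181], 'ft_torque': [0.0515, -0.001, 0.0079], 'width': 1.0011}
side 487.1645984700997 -0.07160021997284315 [278. 906. 514.] [[-0.95, -0.311, -0.003], [-0.141, 0.441, -0.887], [0.277, -0.842, -0.463]]
0
top 349.36690158915616 -0.0127194122233419 [450. 106. 931.] [[-0.028, -1.0, 0.012], [-0.992, 0.027, -0.125], [0.124, -0.015, -0.992]]
0
wrist 280.7144080626064 -0.027694643421431006 [ 368. -570.  384.] [[0.446, -0.895, -0.001], [-0.862, -0.429, 0.27], [-0.242, -0.12, -0.963]]
[[-1.01017040e-03 -9.62765561e-01 -2.70335819e-01  7.48644238e+01]
 [ 9.99999489e-01 -9.62257205e-04 -3.09769500e-04 -9.36464885e-02]
 [ 3.81028169e-05 -2.70335994e-01  9.62766041e-01 -1.44100762e+02]
 [ 0.00000000e+00  0.00000000e+00  0.00000000e+00  1.00000000e+00]]
22.0
```

View pics/top0.png

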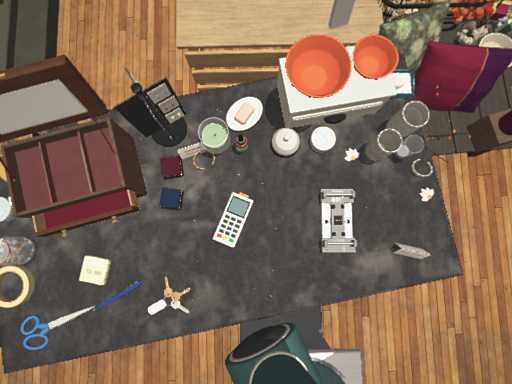

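View pics/side0.png

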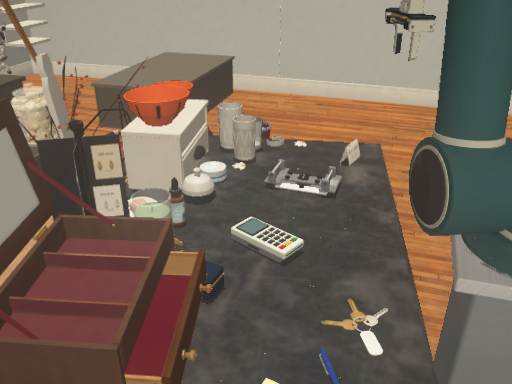

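Run:
```python
from h import *
c=load('top0');P=cloud(c)
for (u,v) in [(233,219),(338,220),(338,193),(338,246),(338,205),(286,142),(322,139),(245,170),(300,220)]:
    print(u,v,P[v,u].round(1), onplane(c,[u],[v],0).round(1))
im=cv2.imread('pics/top0.png')
a=cv2.resize(im[180:265,300:375],None,fx=7,fy=7,interpolation=cv2.INTER_CUBIC)
b=cv2.resize(im[180:265,195:270],None,fx=7,fy=7,interpolation=cv2.INTER_CUBIC)
cv2.imwrite('pics/zt.png',cv2.resize(np.hstack([a,b]),(800,int(800*a.shape[0]/(2*a.shape[1])))))
im=cv2.imread('pics/side0.png')
cv2.imwrite('pics/zs.png',cv2.resize(im[140:270,220:360],None,fx=4.5,fy=4.5,interpolation=cv2.INTER_CUBIC))
```

```text
233 219 [495.8 156.8  26.8] [[497.2 158.3   0. ]]
338 220 [ 485.9 -116.8   19.6] [[ 486.7 -121.6    0. ]]
338 193 [ 554.9 -116.4   37.4] [[ 559.3 -125.7    0. ]]
338 246 [ 418.7 -113.9   15.6] [[ 418.1 -117.7    0. ]]
338 205 [ 525.3 -119.2   18.9] [[ 526.9 -123.8    0. ]]
286 142 [689.2  14.7  53.3] [[703.8   9.2   0. ]]
322 139 [700.8 -83.4  32. ] [[709.8 -90.2   0. ]]
245 170 [629.1 123.3  -1.9] [[628.8 123.3   0. ]]
300 220 [489.6 -20.   -0.5] [[489.6 -19.9   0. ]]
```

View pics/zt.png

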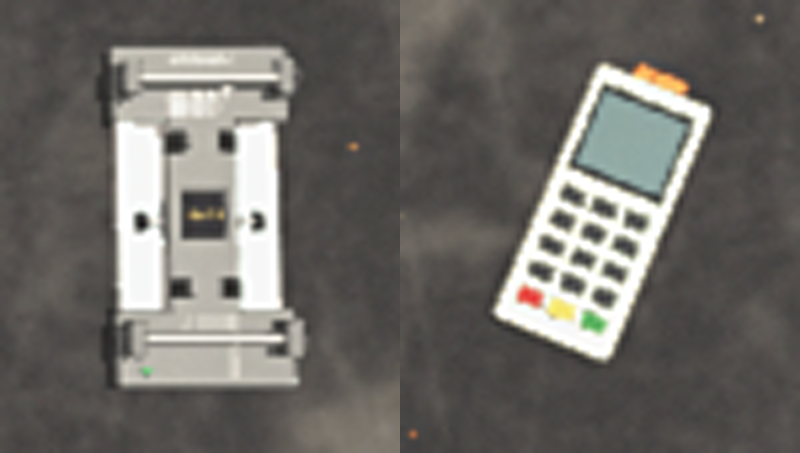

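View pics/zs.png

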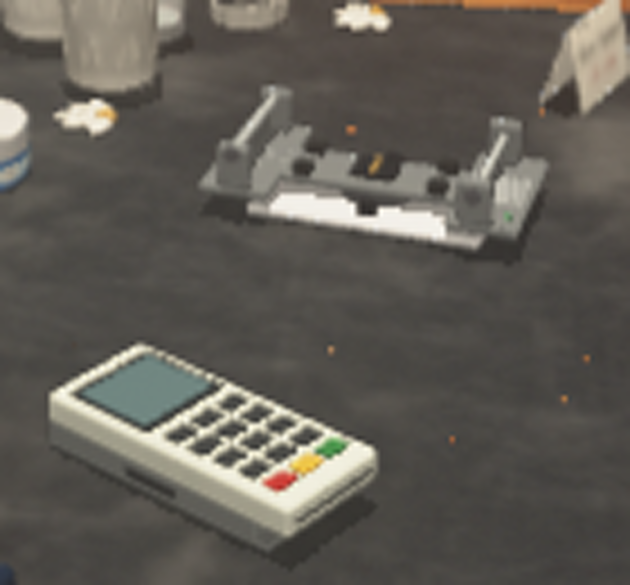

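View pics/wrist0.png

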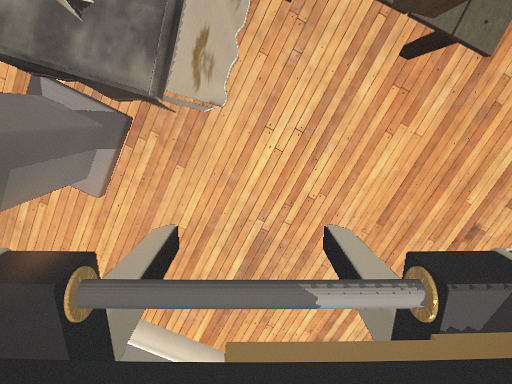

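>>> send_rows(commands=[[[0.031,-0.034,0],0,100],[[0.031,-0.034,0],0,100],[[0.031,-0.034,0],0,100],[[0.031,-0.034,0],0,100],[[0.031,-0.034,0],0,100],[[0.031,-0.034,0],0,100],[[0.031,-0.034,0],0,100],[[0.031,-0.034,0],0,100]])

```text
time_s: 0.95
tool_pos: [402.1, -240.9, 236.5]
eef_rot: [-0.003, 0.974, 0.226, -0.001]
wrist_force: [1.1, 0.2, -0.0]
width: 0.998
```

```bash
cat >> h.py <<'E'
from scipy.spatial.transform import Rotation as Ro
def go(x,y,z,yaw=None):
    """print tool-frame delta and turn to reach world target (yaw = world angle of tool x, deg)"""
    s=ctrl.observe();q=s['eef_rot'];R=Ro.from_quat([q[1],q[2],q[3],q[0]]).as_matrix()
    p=np.array(s['tool_pos']);cy=np.degrees(np.arctan2(R[1,0],R[0,0]))
    d=R.T@(np.array([x,y,z])-p)
    print('t',round(s['time_s'],2),'pos',p.round(2),'yaw',round(cy,2),'tiltz',R[:,2].round(4),'F',np.round(s['wrist_force'],2),'M',np.round(s['ft_torque'],3),'w',round(s['width'],4))
    print('delta tool mm',d.round(2),'norm',np.linalg.norm(d).round(1),'turn rad',None if yaw is None else round(np.radians(cy-yaw),4))
E
python3 -c "
from h import *
go(440,-118,180,0)"
```

```text
t 0.95 pos [ 402.07 -240.94  236.52] yaw 26.09 tiltz [-0.003  0.005 -1.   ] F [ 1.09  0.23 -0.03] M [ 0.032 -0.004  0.009] w 0.9982
delta tool mm [ 88.16 -93.42  57.02] norm 140.5 turn rad 0.4553
```

>>> send_rows(commands=[[[0.029,-0.031,0.018],0,100],[[0.029,-0.031,0.018],0,100],[[0.03,-0.031,0.018],0,100],[[0,0,0],0.14,100],[[0,0,0],0.14,100],[[0,0,0],0.14,100],[[0,0,0],0.035,100],[[0,0,0],0,100]])

```text
time_s: 1.75
tool_pos: [440.8, -106.5, 180.5]
eef_rot: [-0.002, 1.0, -0.004, -0.001]
wrist_force: [0.5, -0.2, 0.5]
width: 1.001
```

Run:
```python
from h import *
go(440,-118,180,0)
c=snap('wrist','w1');P=cloud(c)
go(440,-118,180,0)
im=cv2.imread('pics/w1.png');cv2.imwrite('pics/w1z.png',cv2.resize(im,(768,576),interpolation=cv2.INTER_CUBIC))
```

```text
t 1.75 pos [ 440.78 -106.47  180.49] yaw -0.51 tiltz [-0.002   0.0049 -1.    ] F [ 0.51 -0.17  0.55] M [ 0.085 -0.022  0.02 ] w 1.0005
delta tool mm [-0.68 11.54  0.44] norm 11.6 turn rad -0.0089
t 1.8 pos [ 440.78 -106.53  180.53] yaw -0.44 tiltz [-0.0019  0.0049 -1.    ] F [0.08 1.06 0.47] M [0.024 0.03  0.005] w 0.9998
delta tool mm [-0.7  11.48  0.47] norm 11.5 turn rad -0.0077
```

View pics/w1z.png

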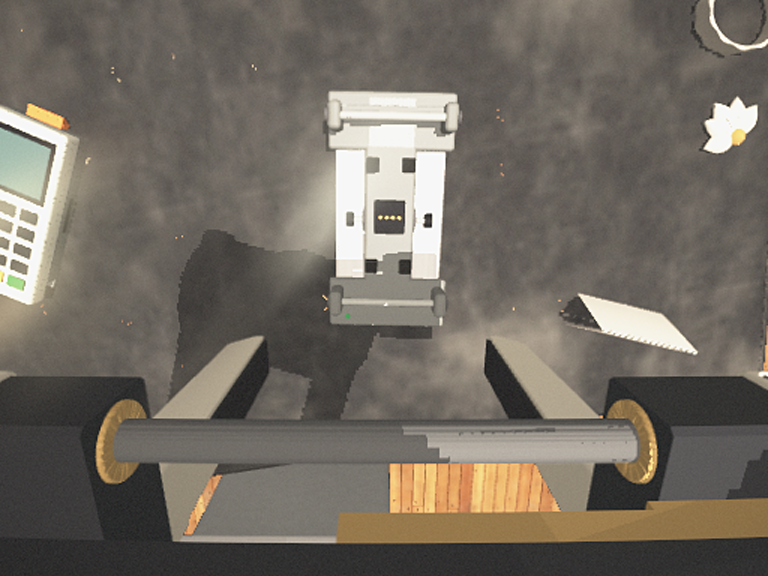

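Run:
```python
from h import *
c=load('w1');P=cloud(c)
# column profile mid dock u ~ 262 (393/1.5)
for u in (250,275):
  for v in range(58,222,2):
    print(u,v,P[v,u].round(1),c['pixels'][v,u], end=' | ')
    if v%4==0: print()
print()
for v in (75,77,79,201,203):
  for u in range(214,312,3): print(u,P[v,u].round(1).tolist(),end=' ')
  print()
```

```text
250 58 [ 5.746e+02 -1.061e+02  4.000e-01] [110 104  97] | 250 60 [ 572.4 -106.1    1.6] [122 117 109] | 
250 62 [ 567.8 -106.2   17.4] [227 223 208] | 250 64 [ 565.9 -106.2   17.4] [239 236 226] | 
250 66 [ 563.9 -106.1   18.5] [246 246 241] | 250 68 [ 562.  -106.1   18.5] [247 247 244] | 
250 70 [ 560.3 -106.1   17.1] [223 218 203] | 250 72 [ 556.2 -106.2   32.7] [233 229 218] | 
250 74 [ 554.4 -106.2   32.7] [235 232 219] | 250 76 [ 552.1 -106.2   36.9] [247 247 245] | 
250 78 [ 550.4 -106.1   36.2] [242 239 227] | 250 80 [ 550.6 -106.    18.2] [158 154 141] | 
250 82 [ 548.8 -106.    17.3] [166 160 149] | 250 84 [ 546.8 -106.    18. ] [243 239 228] | 
250 86 [ 544.9 -105.9   17.8] [247 247 246] | 250 88 [ 542.9 -105.9   18.6] [247 247 246] | 
250 90 [ 540.9 -105.9   18.8] [247 246 244] | 250 92 [ 539.  -105.9   18.4] [247 247 245] | 
250 94 [ 537.1 -105.9   17.9] [247 247 245] | 250 96 [ 535.  -105.8   18.7] [247 247 245] | 
250 98 [ 533.1 -105.8   17.9] [238 235 223] | 250 100 [ 531.2 -105.8   17.3] [236 232 221] | 
250 102 [ 529.1 -105.8   18.2] [238 234 224] | 250 104 [ 527.1 -
[... 10130 characters left out ...]
19.0] 232 [418.9, -84.0, 17.2] 235 [419.5, -87.5, 19.1] 238 [424.1, -91.8, 34.0] 241 [423.6, -95.0, 32.3] 244 [424.0, -98.3, 33.8] 247 [424.1, -101.5, 34.1] 250 [423.8, -104.8, 33.2] 253 [424.2, -108.0, 34.7] 256 [424.0, -111.3, 33.9] 259 [423.9, -114.6, 33.8] 262 [423.8, -117.8, 33.7] 265 [423.7, -121.1, 33.3] 268 [423.6, -124.4, 33.1] 271 [423.7, -127.6, 33.7] 274 [423.8, -130.8, 33.9] 277 [423.6, -134.1, 33.5] 280 [423.5, -137.4, 33.3] 283 [424.0, -140.5, 34.7] 286 [423.5, -143.9, 33.2] 289 [424.9, -146.6, 37.7] 292 [425.4, -149.5, 39.6] 295 [425.3, -152.7, 39.4] 298 [424.0, -156.7, 35.2] 301 [412.9, -166.1, 0.5] 304 [412.5, -170.0, -0.6] 307 [412.6, -173.6, -0.3] 310 [412.7, -177.1, 0.2]
```

```bash
cat > rods.py <<'E'
from h import *
import sys
def rod(c,P,v0,v1,u0,u1,zlo,zhi,zax):
    us=[];vs=[]
    for u in range(u0,u1):
        m=[v for v in range(v0,v1) if zlo<P[v,u,2]<zhi]
        if len(m)>=2: us.append(u);vs.append(np.mean(m))
    us=np.array(us);vs=np.array(vs)
    k=np.polyfit(us,vs,1);r=vs-np.polyval(k,us);g=abs(r)<1.2;k=np.polyfit(us[g],vs[g],1)
    e=np.array([us.min(),us.max()]);Q=onplane(c,e,np.polyval(k,e),zax)
    d=Q[0]-Q[1]
    print('n',g.sum(),'ends',Q.round(1).tolist(),'yaw',np.degrees(np.arctan2(-d[0],d[1])).round(2), 'std',r[g].std().round(2))
    return us,vs
E
python3 - <<'E'
from rods import *
c=load('w1');P=cloud(c)
rod(c,P,196,206,230,286,28,38,33.5)
rod(c,P,70,82,230,284,34.5,42,37.5)
# outline via cheeks & head edges: head top mask
H=P[...,2]
# head edges: points with z between 14 and 45 inside region
m=(H>13)&(H<45)&(P[...,0]>380)&(P[...,0]<600)&(P[...,1]>-200)&(P[...,1]<-50)
mm=m.astype(np.uint8);n,l,s,_=cv2.connectedComponentsWithStats(mm);i=1+s[1:,4].argmax();print(s[i])
q=P[l==i]
for a,b in ((395,440),(530,575)):
    z=q[(q[:,0]>a)&(q[:,0]<b)&(q[:,2]<22)]
    for x in np.arange(a,b,6):
        w=z[abs(z[:,0]-x)<2]
        if len(w)>5: print(x,w[:,1].min().round(1),w[:,1].max().round(1))
z=q[q[:,2]<22];
for y in np.arange(-155,-80,8):
    w=z[abs(z[:,1]-y)<2];print(y,w[:,0].min().round(1),w[:,0].max().round(1))
E
```

```text
n 56 ends [[426.8, -83.1, 33.5], [425.1, -142.8, 33.5]] yaw -1.66 std 0.18
n 54 ends [[552.0, -87.1, 37.5], [550.6, -137.6, 37.5]] yaw -1.67 std 0.18
[ 216   61   92  157 8617]
401 -155.6 -81.0
407 -155.4 -69.5
413 -148.5 -78.0
419 -142.5 -79.3
425 -146.4 -80.7
431 -157.3 -70.6
437 -157.0 -70.7
530 -160.5 -98.4
536 -159.8 -73.3
542 -160.9 -73.8
548 -150.3 -72.7
560 -161.0 -82.8
566 -160.8 -73.5
-155 400.9 567.6
-147 400.9 567.5
-139 400.8 567.6
-131 402.4 567.7
-123 402.6 569.1
-115 402.8 569.1
-107 402.7 569.1
-99 402.6 569.1
-91 402.6 569.2
-83 402.3 569.1
```

>>> send_rows(commands=[[[0.003,-0.046,0.005],0,100],[[0.003,-0.046,0.005],0,100],[[0.003,-0.046,0.005],0,100],[[0.002,-0.047,0.005],0,100],[[0.002,-0.047,0.005],0,100],[[0.002,-0.047,0.005],0.14,100],[[0,0,0],0.14,100],[[0,0,0],0.13,100]])

```text
time_s: 2.6
tool_pos: [457.0, 178.5, 151.1]
eef_rot: [-0.002, 0.979, -0.204, -0.001]
wrist_force: [0.3, -0.1, -0.6]
width: 0.999
```

Run:
```python
from h import *
go(455,172,150,-24)
c=snap('wrist','w2');P=cloud(c)
go(455,172,150,-24)
im=cv2.imread('pics/w2.png');cv2.imwrite('pics/w2z.png',cv2.resize(im,(768,576),interpolation=cv2.INTER_CUBIC))
```

```text
t 2.6 pos [457.04 178.53 151.12] yaw -23.53 tiltz [-3.0e-04  4.3e-03 -1.0e+00] F [ 0.29 -0.13 -0.59] M [ 0.058  0.006 -0.009] w 0.9992
delta tool mm [0.74 6.8  1.09] norm 6.9 turn rad 0.0081
t 2.65 pos [457.05 178.39 151.09] yaw -24.06 tiltz [-4.0e-04  4.5e-03 -1.0e+00] F [-0.22 -0.09 -0.12] M [-0.029  0.003 -0.033] w 1.0004
delta tool mm [0.73 6.68 1.06] norm 6.8 turn rad -0.001
```

View pics/w2z.png

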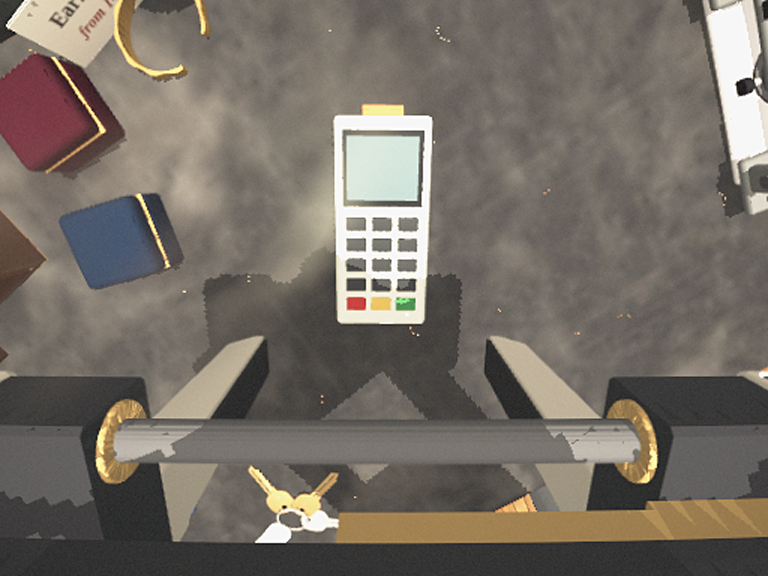

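```bash
cat > term.py <<'E'
from h import *
def term(c,zmid=26,lo=18,hi=36):
    P=cloud(c);H=P[...,2]
    m=(H>lo)&(H<hi);m[:, :200]=0;m[:,320:]=0;m[225:]=0
    n,l,s,_=cv2.connectedComponentsWithStats(m.astype(np.uint8));i=1+s[1:,4].argmax()
    q=P[l==i];print('n',len(q),'z med',np.median(q[:,2]))
    cs,_=cv2.findContours((l==i).astype(np.uint8),cv2.RETR_EXTERNAL,cv2.CHAIN_APPROX_NONE)
    k=max(cs,key=len)[:,0]
    W=onplane(c,k[:,0],k[:,1],zmid)[:,:2].astype(np.float32)
    (cx,cy),(w,h),a=cv2.minAreaRect(W);B=cv2.boxPoints(((cx,cy),(w,h),a))
    print('rect',round(cx,1),round(cy,1),round(w,1),round(h,1),round(a,2));print(B.round(1).tolist())
    return W
E
python3 - <<'E'
from term import *
c=load('w2');term(c);term(load('w2'),26,23,32)
P=cloud(c)
hsv=cv2.cvtColor(c['pixels'],cv2.COLOR_RGB2HSV)
m=(hsv[...,1]>130)&(np.arange(384)[:,None]<85)&(abs(np.arange(512)-255)<30);v,u=np.nonzero(m);print(len(v),u.min(),u.max(),v.min(),v.max(),onplane(c,[u.mean()],[v.min()],9))
E
```

```text
n 8634 z med 26.47131270826008
rect 495.3 159.0 59.5 131.9 65.81
[[422.8999938964844, 158.8000030517578], [543.2000122070312, 104.80000305175781], [567.5999755859375, 159.10000610351562], [447.29998779296875, 213.10000610351562]]
n 8605 z med 26.47640287892849
rect 495.3 158.9 59.4 131.9 65.92
[[422.8999938964844, 158.6999969482422], [543.4000244140625, 104.80000305175781], [567.5999755859375, 159.10000610351562], [447.20001220703125, 212.89999389648438]]
4 241 241 71 75 [[566.8312324  141.15671764   9.        ]]
```

```bash
python3 -c "
from h import *
go(521.3,147.3,60,-24.15)"
```

```text
t 2.65 pos [457.05 178.39 151.09] yaw -24.06 tiltz [-4.0e-04  4.5e-03 -1.0e+00] F [-0.22 -0.09 -0.12] M [-0.029  0.003 -0.033] w 1.0004
delta tool mm [71.54  2.56 90.92] norm 115.7 turn rad 0.0016
```

>>> send_rows(commands=[[[0.024,0.001,0.03],0,100],[[0.024,0.001,0.03],0,100],[[0.024,0.001,0.03],0,100],[[0,0,0],0,100],[[0,0,0],0,100]])

```text
time_s: 3.15
tool_pos: [524.5, 145.5, 59.6]
eef_rot: [-0.003, 0.98, -0.2, 0.001]
wrist_force: [-0.2, 0.7, 1.0]
width: 0.998
```

```bash
python3 -c "
from h import *
go(521.3,147.3,24.5,-24.15)
c=snap('wrist','w3')
go(521.3,147.3,24.5,-24.15)
"
```

```text
t 3.15 pos [524.53 145.46  59.59] yaw -23.03 tiltz [ 0.0026  0.0057 -1.    ] F [-0.21  0.69  1.04] M [0.025 0.027 0.021] w 0.9985
delta tool mm [-3.69 -0.21 35.09] norm 35.3 turn rad 0.0196
t 3.2 pos [524.29 145.53  59.58] yaw -23.03 tiltz [ 0.0026  0.0057 -1.    ] F [ 0.14 -0.68 -0.61] M [ 0.107 -0.002  0.018] w 0.9945
delta tool mm [-3.45 -0.24 35.08] norm 35.3 turn rad 0.0196
```

View pics/w3.png

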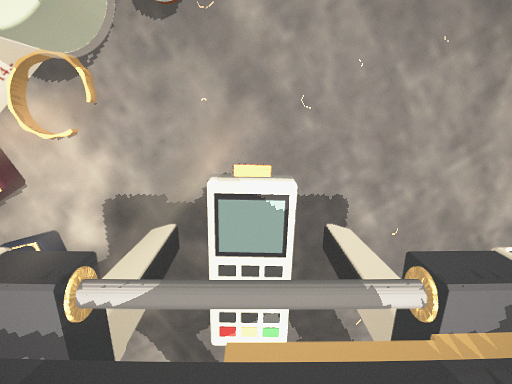

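>>> send_rows(commands=[[[-0.002,0,0.018],0.02,100],[[-0.0015,0,0.017],0,100]])

```text
time_s: 3.4
tool_pos: [522.6, 147.9, 28.6]
eef_rot: [-0.005, 0.978, -0.208, 0.004]
wrist_force: [0.1, -0.0, -0.3]
width: 1.003
```

```bash
python3 -c "
from h import *
go(521.3,147.3,24.5,-24.15)
"
```

```text
t 3.4 pos [522.58 147.91  28.6 ] yaw -24.04 tiltz [ 0.0092  0.0073 -0.9999] F [ 0.11 -0.03 -0.27] M [ 0.081 -0.004 -0.011] w 1.0029
delta tool mm [-0.94  1.12  4.09] norm 4.3 turn rad 0.002
```

>>> send_rows(commands=[[[-0.001,0.001,0.004],0,100],[[0,0,0],0,80]], force=3)

```text
time_s: 3.6
tool_pos: [520.4, 147.9, 25.3]
eef_rot: [-0.005, 0.978, -0.207, 0.004]
wrist_force: [-0.5, -0.4, 0.8]
width: 0.953
```

```bash
python3 -c "
from h import *
go(521.3,147.3,24.5,-24.15)
"
```

```text
t 3.6 pos [520.4  147.92  25.33] yaw -23.87 tiltz [ 0.0097  0.0075 -0.9999] F [-0.5  -0.39  0.81] M [ 0.105  0.051 -0.018] w 0.9528
delta tool mm [1.07 0.21 0.83] norm 1.4 turn rad 0.0049
```

Close.

>>> send_rows(commands=[[[0,0,0],0,40],[[0,0,0],0,40],[[0,0,0],0,40],[[0,0,0],0,40],[[0,0,0],0,40],[[0,0,0],0,40]], force=3)

```text
time_s: 4.2
tool_pos: [521.5, 148.5, 29.3]
eef_rot: [-0.006, 0.979, -0.206, 0.006]
wrist_force: [0.4, 0.2, -1.3]
width: 0.646
```

```bash
python3 -c "
from h import *
go(521.3,147.3,24.5,-24.15)
"
```

```text
t 4.2 pos [521.55 148.48  29.3 ] yaw -23.78 tiltz [ 0.0142  0.0086 -0.9999] F [ 0.4   0.16 -1.35] M [ 0.086 -0.051  0.013] w 0.6464
delta tool mm [0.2  1.24 4.78] norm 4.9 turn rad 0.0064
```

>>> send_rows(commands=[[[0,0,0],0,40]])

```text
time_s: 4.3
tool_pos: [521.6, 148.5, 29.2]
eef_rot: [-0.006, 0.979, -0.206, 0.006]
wrist_force: [0.2, 1.1, -1.0]
width: 0.649
```

```bash
python3 -c "
from h import *
go(521.3,147.3,24.5,-24.15)
c=snap('wrist','w4')
go(521.3,147.3,24.5,-24.15)
"
```

```text
t 4.3 pos [521.56 148.46  29.24] yaw -23.78 tiltz [ 0.0141  0.0086 -0.9999] F [ 0.18  1.07 -0.98] M [ 0.069 -0.013 -0.022] w 0.6487
delta tool mm [0.19 1.23 4.73] norm 4.9 turn rad 0.0065
t 4.35 pos [521.53 148.46  29.22] yaw -23.78 tiltz [ 0.0141  0.0086 -0.9999] F [ 0.24 -0.08 -0.36] M [ 0.115 -0.051 -0.031] w 0.6463
delta tool mm [0.21 1.22 4.71] norm 4.9 turn rad 0.0064
```

View pics/w4.png

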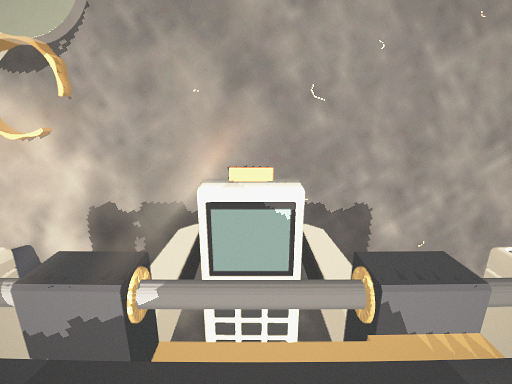

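Run:
```python
from h import *
for f in ('w3','w4'):
    c=load(f);P=cloud(c)
    for v in range(185,275,12):
        q=P[v:v+6,225:280].reshape(-1,3);print(f,v,np.nanmedian(q,0).round(1))
```

```text
w3 185 [551.6 133.2  25.9]
w3 197 [544.2 136.3  26.7]
w3 209 [536.6 139.6  26.9]
w3 221 [528.7 142.9  26.9]
w3 233 [520.7 146.2  26.9]
w3 245 [512.3 149.8  27. ]
w3 257 [503.3 153.7  25.9]
w3 269 [495.2 157.   27.4]
w4 185 [554.9 132.9  24.5]
w4 197 [549.3 135.3  26.5]
w4 209 [543.1 138.2  27.2]
w4 221 [536.8 140.9  27.2]
w4 233 [530.3 143.7  27.2]
w4 245 [523.4 146.7  27.2]
w4 257 [516.4 149.9  27.2]
w4 269 [509.  153.1  26.9]
```

>>> send_rows(commands=[[[0,0,-0.003],0,40],[[0,0,-0.003],0,40],[[0,0,-0.003],0,40]])

```text
time_s: 4.65
tool_pos: [521.0, 148.3, 38.2]
eef_rot: [-0.005, 0.979, -0.206, 0.005]
wrist_force: [-0.4, 0.3, -1.8]
width: 0.645
```

```bash
cat > tz.py <<'E'
from h import *
import sys
def tz(f,v0=185,v1=275,zt=None):
    """tilt of the terminal's top face from the wrist depth"""
    c=snap('wrist',f);P=cloud(c)
    q=P[v0+8:v1-5,222:283].reshape(-1,3);q=q[np.isfinite(q[:,0])]
    m=np.median(q,0);q=q[abs(q[:,2]-m[2])<15]
    for _ in range(3):
        A=np.c_[q[:,0]-m[0],q[:,1]-m[1],np.ones(len(q))];k=np.linalg.lstsq(A,q[:,2],rcond=None)[0];r=q[:,2]-A@k;q=q[abs(r)<2.5]
    s=ctrl.observe();Q=s['eef_rot'];R=Ro.from_quat([Q[1],Q[2],Q[3],Q[0]]).as_matrix()
    ex=R[:2,0];ey=R[:2,1]
    print('face at',m.round(1),'z',k[2].round(2),'slope along tool x deg',np.degrees(np.arctan(k[:2]@ex)).round(2),'along tool y',np.degrees(np.arctan(k[:2]@ey)).round(2),'n',len(q))
E
python3 -c "
from tz import *
go(521.3,147.3,24.5,-24.15)
tz('w5')
"
```

```text
t 4.65 pos [521.04 148.27  38.24] yaw -23.78 tiltz [ 0.0128  0.0083 -0.9999] F [-0.38  0.31 -1.79] M [0.046 0.    0.026] w 0.6452
delta tool mm [ 0.52  0.95 13.73] norm 13.8 turn rad 0.0064
face at [532.5 142.4  37.2] z 37.01 slope along tool x deg 5.13 along tool y -0.81 n 4665
```

>>> send_rows(commands=[[[0,0,-0.003],0,40],[[0,0,-0.003],0,40],[[0,0,-0.002],0,40],[[0,0,0],0,40]])

```text
time_s: 5.1
tool_pos: [521.3, 148.3, 48.0]
eef_rot: [-0.006, 0.979, -0.206, 0.006]
wrist_force: [0.4, -0.1, -1.5]
width: 0.644
```

```bash
python3 -c "
from tz import *
go(521.3,147.3,24.5,-24.15)
tz('w6')
"
```

```text
t 5.1 pos [521.33 148.28  48.01] yaw -23.78 tiltz [ 0.0142  0.0085 -0.9999] F [ 0.42 -0.15 -1.5 ] M [ 0.065  0.058 -0.027] w 0.6435
delta tool mm [ 0.15  1.23 23.5 ] norm 23.5 turn rad 0.0064
face at [533.3 142.2  48.3] z 48.07 slope along tool x deg 11.51 along tool y -0.75 n 4548
```

>>> send_rows(commands=[[[0,0,0],0,40],[[0,0,0],0,40],[[0,0,-0.01],0,40],[[0,0,-0.03],0,40],[[0,0,-0.03],0,40],[[0,0,0],0,40]], force=15)

```text
time_s: 5.75
tool_pos: [519.6, 147.5, 120.9]
eef_rot: [-0.005, 0.979, -0.206, 0.005]
wrist_force: [-0.2, 0.3, -2.0]
width: 0.644
```

```bash
python3 -c "
from tz import *
go(521.3,147.3,24.5,-24.15)
tz('w7')
"
```

```text
t 5.75 pos [519.59 147.5  120.88] yaw -23.78 tiltz [ 0.0118  0.008  -0.9999] F [-0.2   0.28 -1.95] M [0.049 0.01  0.002] w 0.6439
delta tool mm [ 0.91  0.65 96.39] norm 96.4 turn rad 0.0065
face at [531.6 141.4 121.2] z 120.92 slope along tool x deg 11.37 along tool y -0.77 n 4558
```

View pics/w7.png

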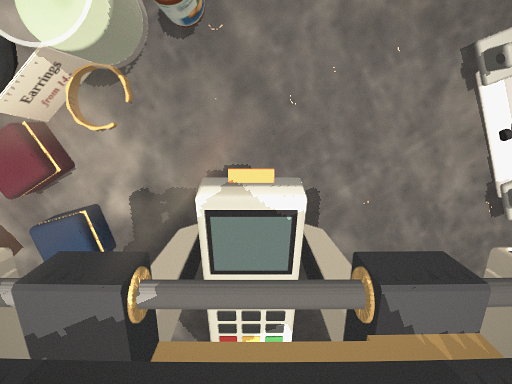

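Run:
```python
from h import *
for f in ('w7','w6'):
    c=load(f);M=c['mount'];v,u=np.mgrid[0:384,0:512];s=slopes(c,u,v);Z=c['z_map'].ravel()
    C=np.c_[s*Z[:,None],Z]@M[:3,:3].T+M[:3,3];C=C.reshape(384,512,3)
    print(f)
    for v in list(range(168,216,3))+[240,260,270]:
        print(v,np.median(C[v,208:228],0).round(1),np.median(C[v,240:262],0).round(1),np.median(C[v,275:295],0).round(1), c['pixels'][v,215])
    for v in (200,215,240,270):
        r=[(u,C[v,u].round(1).tolist()) for u in list(range(192,216,2))+list(range(286,308,2))];print(v,r)
```

```text
w7
168 [ 26.6 -31.7 121.4] [ 2.660e+01 -1.000e-01  1.212e+02] [ 26.7  32.5 120.5] [135 121 107]
171 [ 23.7 -31.8 121.2] [44.9  0.2 11.1] [ 23.8  32.4 120.6] [100  87  80]
174 [ 20.7 -31.9 121.4] [43.2  0.  11.3] [ 20.8  32.5 120.9] [98 87 79]
177 [ 39.6 -19.7  20.1] [41.3  0.  11.9] [39.5 20.3 20.1] [122 115 106]
180 [ 38.8 -19.2  15.2] [39.5 -0.  12.2] [38.7 19.7 15.7] [155 147 135]
183 [ 38.  -18.8  11.4] [38.  -0.  11.1] [37.9 19.  11.4] [161 155 144]
186 [ 37.  -18.5   8.1] [36.9 -0.   8.5] [36.9 19.   8.6] [223 217 194]
189 [ 36.3 -18.1   4.2] [36.3  0.   4.3] [36.2 18.5  4.5] [241 237 220]
192 [ 35.6 -17.6   0.5] [35.5  0.   0.7] [35.4 18.3  1. ] [246 245 233]
195 [ 34.6 -17.5  -1.7] [34.6  0.  -1.9] [34.6 17.9 -1.8] [228 222 197]
198 [ 33.4 -17.3  -3.3] [33.3  0.  -2.9] [33.4 17.8 -3.5] [237 234 214]
201 [ 31.7 -17.3  -3.2] [31.7  0.  -3.3] [31.7 17.8 -3.1] [234 229 208]
204 [ 30.1 -17.4  -3.2] [30.1  0.  -3.2] [30.  17.8 -3.1] [236 232 211]
207 [ 28.2 -17.5  -2.6] [28.3 -0.  -2.8] [28.1 18.  -2.3] [235 230 208]
210 [ 26.6 -17.6  -2.7] [26.5 -0.  -2.5] [26.6 18.3 -2.8] [33 31 
[... 6003 characters left out ...]
8]), (304, [7.2, 30.2, 1.4]), (306, [7.3, 31.3, 1.3])]
270 [(192, [-1.0, -29.9, -16.8]), (194, [-4.3, -30.2, -11.4]), (196, [-6.7, -30.0, -7.2]), (198, [-39.4, -40.6, 47.6]), (200, [-39.6, -39.1, 47.9]), (202, [-39.4, -37.5, 47.5]), (204, [-15.3, -28.3, 7.2]), (206, [-15.0, -27.0, 6.7]), (208, [-14.8, -25.7, 6.4]), (210, [-15.1, -24.6, 6.8]), (212, [-14.4, -23.2, 5.7]), (214, [-14.5, -22.0, 5.8]), (286, [-14.1, 21.2, 5.1]), (288, [-14.8, 22.6, 6.3]), (290, [-14.7, 23.8, 6.2]), (292, [-14.6, 24.9, 5.9]), (294, [-14.7, 26.2, 6.1]), (296, [-15.3, 27.6, 7.0]), (298, [-15.4, 28.8, 7.3]), (300, [-39.2, 37.9, 47.1]), (302, [-39.7, 39.6, 48.0]), (304, [-39.3, 41.0, 47.4]), (306, [-5.7, 30.1, -9.0])]
```

```bash
cat >> h.py <<'E'
SLOT=np.array([-79.6,0.2,37.5]); YAW=-1.65
ROD=np.array([425.9,-113.6,31.5])
def Rt():
    s=ctrl.observe();q=s['eef_rot'];return Ro.from_quat([q[1],q[2],q[3],q[0]]).as_matrix(),np.array(s['tool_pos']),s
def slotgo(along,up,slot=SLOT,rod=ROD):
    """delta to bring slot point to rod + along (dock x) + up, keeping orientation"""
    R,p,s=Rt();cy=np.radians(YAW);u=np.array([np.cos(cy),np.sin(cy),0])
    now=p+R@slot;rel=now-rod;n=np.array([-u[1],u[0],0])
    tgt=rod+along*u+np.array([0,0,up])
    print('t',round(s['time_s'],2),'slot rel rod: x',(rel@u).round(2),'y',(rel@n).round(2),'z',rel[2].round(2),'| tool yaw',np.degrees(np.arctan2(R[1,0],R[0,0])).round(2),'tz',R[:2,2].round(4),'TCP',p.round(1),'F',np.round(s['wrist_force'],2),'M',np.round(s['ft_torque'],3),'w',round(s['width'],4))
    print('delta tool mm',(R.T@(tgt-now)).round(2))
E
python3 -c "
from h import *
slotgo(8.8,35)"
```

```text
t 5.8 slot rel rod: x 12.11 y 293.59 z 49.32 | tool yaw -23.78 tz [0.0099 0.0075] TCP [519.  147.3 118.8] F [ 1.05  0.85 -2.95] M [0.072 0.011 0.001] w 0.6438
delta tool mm [107.45 273.36  12.  ]
```

>>> send_rows(commands=[[[0,0,0],-0.13,40],[[0,0,0],-0.13,40],[[0,0,0],-0.125,40],[[0,0.045,0],0,40],[[0,0.045,0],0,40],[[0,0.045,0],0,40],[[0,0.045,0],0,40],[[0,0.045,0],0,40]])

```text
time_s: 6.6
tool_pos: [512.5, -80.2, 109.9]
eef_rot: [-0.004, 1.0, -0.002, 0.001]
wrist_force: [2.2, 0.6, -1.6]
width: 0.643
```

```bash
python3 -c "
from h import *
slotgo(8.8,35)"
```

```text
t 6.6 slot rel rod: x 6.06 y 34.08 z 40.81 | tool yaw -0.28 tz [0.0016 0.0083] TCP [512.5 -80.2 109.9] F [ 2.17  0.55 -1.65] M [ 0.089 -0.005 -0.026] w 0.6429
delta tool mm [ 1.91 34.18  5.53]
```

>>> send_rows(commands=[[[0.001,0.017,0],0.024,40],[[0.001,0.015,0],0,40],[[0,0,0],0,40]])

```text
time_s: 6.9
tool_pos: [511.8, -118.4, 106.4]
eef_rot: [-0.004, 1.0, -0.018, -0.001]
wrist_force: [0.2, 1.0, -1.4]
width: 0.643
```

```bash
python3 -c "
from tz import *
slotgo(8.8,20)
tz('w8')
slotgo(8.8,20)
snap('side','s8');im=cv2.imread('pics/s8.png');cv2.imwrite('pics/s8z.png',cv2.resize(im[90:220,240:380],None,fx=5,fy=4.5,interpolation=cv2.INTER_CUBIC))
snap('top','t8')
im=cv2.imread('pics/w8.png');cv2.imwrite('pics/w8z.png',cv2.resize(im,(768,576),interpolation=cv2.INTER_CUBIC))
"
```

```text
t 6.9 slot rel rod: x 6.31 y -1.65 z 37.65 | tool yaw -2.05 tz [-0.0025  0.0085] TCP [ 511.8 -118.4  106.4] F [ 0.16  1.01 -1.41] M [ 0.06  -0.046 -0.003] w 0.6429
delta tool mm [ 2.53 -1.52 17.65]
face at [ 525.2 -119.6  106.5] z 106.32 slope along tool x deg 10.76 along tool y -0.49 n 4550
t 6.95 slot rel rod: x 6.24 y -0.79 z 37.59 | tool yaw -2.03 tz [-0.0027  0.0089] TCP [ 511.8 -117.5  106.4] F [ 0.2   0.4  -1.68] M [ 0.101 -0.011  0.024] w 0.644
delta tool mm [ 2.61 -0.65 17.59]
```

View pics/s8z.png

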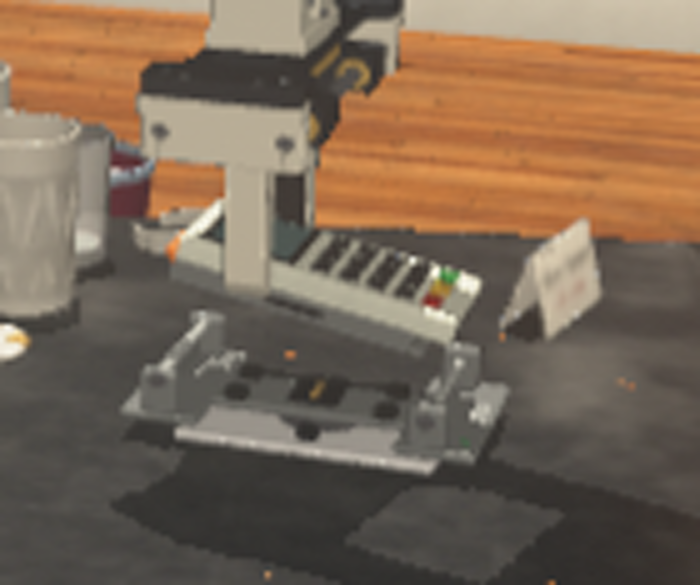

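View pics/w8z.png

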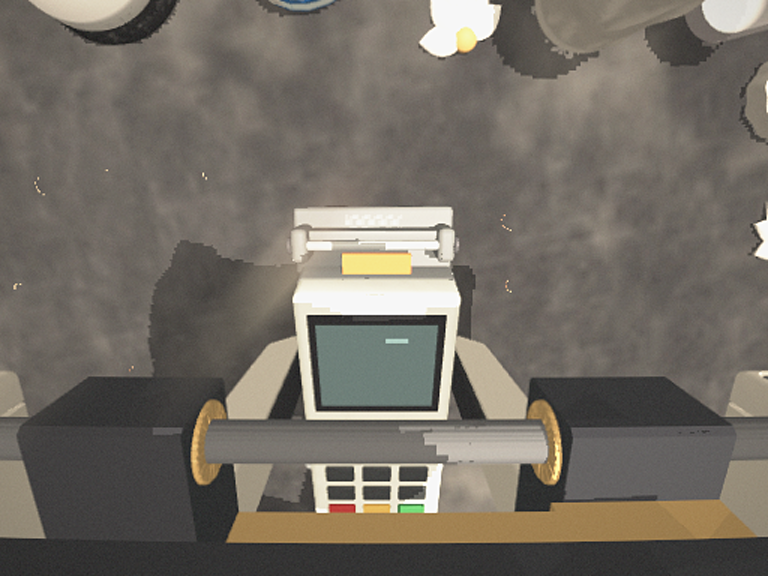

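>>> send_rows(commands=[[[0.001,0,0.008],0,40],[[0.001,0,0.008],0,40],[[0.001,0,0.006],0,40],[[0,0,0],0,40]])

```text
time_s: 7.45
tool_pos: [515.1, -113.5, 82.1]
eef_rot: [-0.005, 1.0, -0.015, -0.001]
wrist_force: [0.6, 0.1, -2.3]
width: 0.647
```

```bash
python3 -c "
from tz import *
slotgo(9,12)
c=snap('wrist','w9')
slotgo(9,12)
snap('side','s9');im=cv2.imread('pics/s9.png');cv2.imwrite('pics/s9z.png',cv2.resize(im[110:210,250:360],None,fx=7,fy=6,interpolation=cv2.INTER_CUBIC))
im=cv2.imread('pics/w9.png');cv2.imwrite('pics/w9z.png',cv2.resize(im[120:384,100:400],None,fx=2.2,fy=2.2,interpolation=cv2.INTER_CUBIC))
from rods import rod
P=cloud(c)
"
```

```text
t 7.45 slot rel rod: x 9.48 y 2.9 z 13.34 | tool yaw -1.73 tz [-0.0028  0.0095] TCP [ 515.1 -113.5   82.1] F [ 0.57  0.13 -2.33] M [0.042 0.009 0.032] w 0.6473
delta tool mm [-0.48  2.91  1.31]
t 7.5 slot rel rod: x 9.6 y 2.83 z 13.78 | tool yaw -1.73 tz [-0.0024  0.0094] TCP [ 515.2 -113.6   82.6] F [-0.43  0.27 -2.08] M [ 0.027 -0.032 -0.048] w 0.6398
delta tool mm [-0.6   2.85  1.75]
```

View pics/s9z.png

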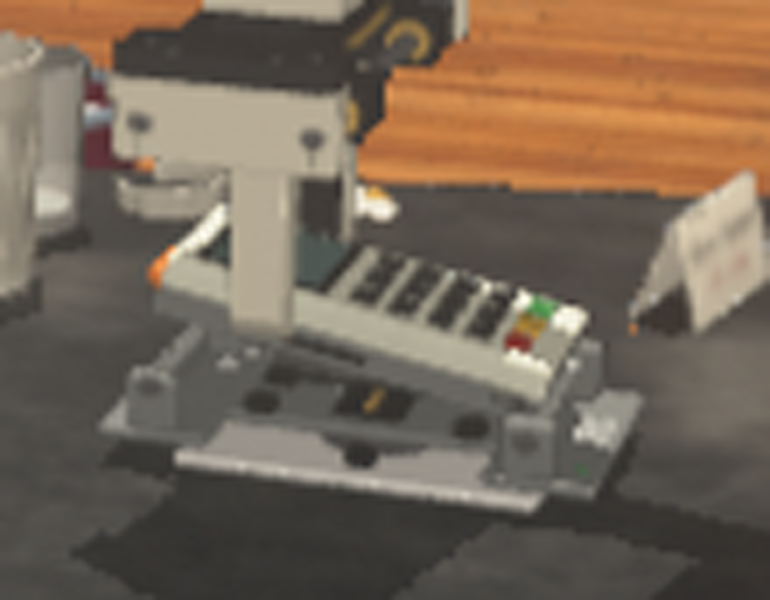

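View pics/w9z.png

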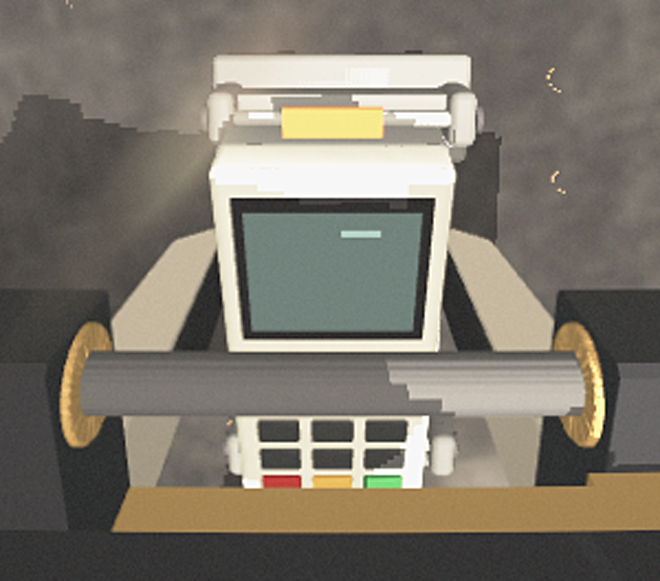

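>>> send_rows(commands=[[[-0.0005,0.0028,0.001],0,40],[[0,0,0],0,40],[[0,0,0],0,40]])

```text
time_s: 7.85
tool_pos: [515.1, -116.9, 82.7]
eef_rot: [-0.004, 1.0, -0.015, -0.0]
wrist_force: [-0.5, -0.7, -1.5]
width: 0.645
```

```bash
python3 -c "
from tz import *
slotgo(9,12)
tz('w10')
c=load('w10')
slotgo(9,12)
im=cv2.imread('pics/w10.png');cv2.imwrite('pics/w10z.png',cv2.resize(im[120:384,100:400],None,fx=2.2,fy=2.2,interpolation=cv2.INTER_CUBIC))
P=cloud(c)
from rods import rod
rod(c,P,155,185,205,300,34.5,42,37.5)
for v in range(160,184,2): print(v,P[v,210].round(1),P[v,290].round(1))
"
```

```text
t 7.85 slot rel rod: x 9.62 y -0.47 z 13.8 | tool yaw -1.74 tz [-0.0008  0.0089] TCP [ 515.1 -116.9   82.7] F [-0.46 -0.65 -1.53] M [ 0.026 -0.018 -0.017] w 0.6449
delta tool mm [-0.62 -0.45  1.8 ]
face at [ 528.5 -118.    82.9] z 82.64 slope along tool x deg 10.85 along tool y -0.52 n 4552
t 7.9 slot rel rod: x 9.61 y -0.48 z 13.8 | tool yaw -1.74 tz [-0.0007  0.0088] TCP [ 515.1 -116.9   82.7] F [-0.19  0.33 -1.47] M [ 0.007 -0.04  -0.015] w 0.6442
delta tool mm [-0.61 -0.47  1.81]
n 47 ends [[552.9, -86.2, 37.5], [551.0, -150.7, 37.5]] yaw -1.69 std 0.17
160 [559.2 -87.5  19.9] [ 557.4 -146.7   20.1]
162 [559.1 -88.9  29.3] [ 557.3 -145.6   28.5]
164 [558.3 -89.4  33.1] [ 556.5 -145.2   32.4]
166 [556.9 -89.3  33.1] [ 555.2 -145.1   32.7]
168 [555.4 -89.1  32.4] [ 553.8 -145.1   32.9]
170 [554.6 -89.5  35.8] [ 553.  -144.7   35.8]
172 [553.5 -89.7  37.5] [ 551.7 -144.7   36.5]
174 [552.3 -89.8  38.6] [ 551.1 -144.2   40.2]
176 [551.  -89.7  38.8] [ 548.9 -144.7   36.6]
178 [555.3 -94.   65.1] [ 553.6 -141.2   63.9]
180 [554.5 -94.2  67.3] [ 553.  -140.9   66.5]
182 [554.  -94.6  70. ] [ 552.7 -140.4   70.2]
```

View pics/w10z.png

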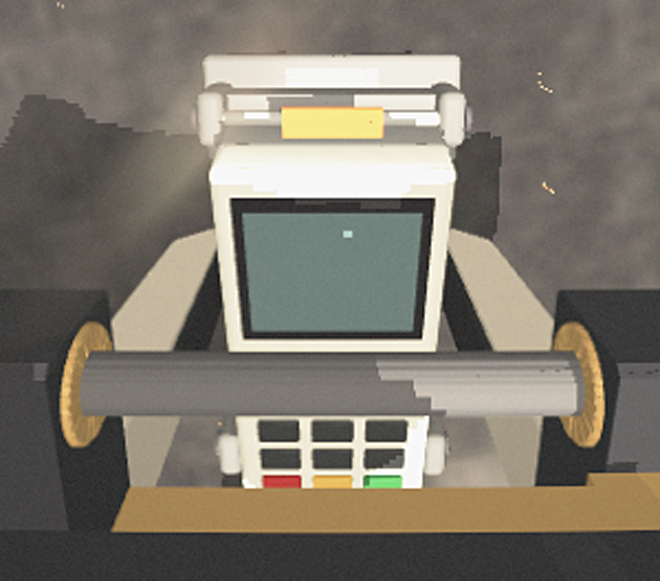

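>>> send_rows(commands=[[[-0.0005,0,0.004],0,40],[[0,0,0.004],0,40],[[0,0,0],0,40]])

```text
time_s: 8.2
tool_pos: [514.6, -116.9, 74.3]
eef_rot: [-0.004, 1.0, -0.015, -0.0]
wrist_force: [-0.0, 0.6, -2.2]
width: 0.642
```

```bash
python3 -c "
from tz import *
slotgo(9,1.2)
"
```

```text
t 8.2 slot rel rod: x 9.12 y -0.48 z 5.31 | tool yaw -1.75 tz [-0.0003  0.0087] TCP [ 514.6 -116.9   74.3] F [-0.03  0.55 -2.18] M [ 0.07  -0.014 -0.048] w 0.6419
delta tool mm [-0.12 -0.45  4.11]
```

>>> send_rows(commands=[[[0,0,0.002],0,40],[[0,0,0],0,40]])

```text
time_s: 8.4
tool_pos: [514.6, -116.9, 72.0]
eef_rot: [-0.004, 1.0, -0.015, -0.0]
wrist_force: [-0.2, -0.3, -0.9]
width: 0.642
```

```bash
python3 -c "
from tz import *
slotgo(9,1.2)
"
```

```text
t 8.4 slot rel rod: x 9.09 y -0.47 z 3.06 | tool yaw -1.75 tz [-0.0005  0.0087] TCP [ 514.6 -116.9   72. ] F [-0.16 -0.29 -0.9 ] M [-0.018  0.271 -0.008] w 0.6415
delta tool mm [-0.09 -0.45  1.87]
```

>>> send_rows(commands=[[[0,0,0.001],0,40],[[0,0,0],0,40]])

```text
time_s: 8.6
tool_pos: [514.7, -116.9, 71.2]
eef_rot: [-0.004, 1.0, -0.015, -0.0]
wrist_force: [0.4, 0.0, -0.4]
width: 0.644
```

```bash
python3 -c "
from tz import *
slotgo(9,1.2)
"
```

```text
t 8.6 slot rel rod: x 9.23 y -0.49 z 2.25 | tool yaw -1.75 tz [-0.0002  0.0086] TCP [ 514.7 -116.9   71.2] F [ 0.35  0.04 -0.39] M [ 0.013  0.252 -0.014] w 0.6438
delta tool mm [-0.23 -0.48  1.05]
```

>>> send_rows(commands=[[[-0.002,0,0.0004],0,40],[[-0.002,0,0.0004],0,40],[[0,0,0],0,40]])

```text
time_s: 8.9
tool_pos: [510.5, -116.8, 70.6]
eef_rot: [-0.004, 1.0, -0.015, 0.0]
wrist_force: [-1.1, -0.7, -0.7]
width: 0.643
```

```bash
python3 -c "
from tz import *
slotgo(9,1.2)
tz('w11')
"
```

```text
t 8.9 slot rel rod: x 5.1 y -0.48 z 1.55 | tool yaw -1.74 tz [0.0003 0.0085] TCP [ 510.5 -116.8   70.6] F [-1.05 -0.7  -0.73] M [ 0.034  0.188 -0.006] w 0.6433
delta tool mm [ 3.9  -0.48  0.36]
face at [ 523.9 -117.9   70.5] z 70.25 slope along tool x deg 10.08 along tool y -0.45 n 4576
```

>>> send_rows(commands=[[[-0.0015,0,0.0003],0,40],[[-0.0015,0,0.0003],0,40],[[0,0,0],0,40]])

```text
time_s: 9.25
tool_pos: [507.3, -116.7, 70.0]
eef_rot: [-0.004, 1.0, -0.015, 0.0]
wrist_force: [-0.3, -0.5, -1.2]
width: 0.64
```

```bash
python3 -c "
from tz import *
slotgo(0,0)
"
```

```text
t 9.25 slot rel rod: x 1.89 y -0.5 z 0.95 | tool yaw -1.74 tz [0.0003 0.0085] TCP [ 507.3 -116.7   70. ] F [-0.31 -0.52 -1.24] M [ 0.004  0.142 -0.035] w 0.6402
delta tool mm [-1.89 -0.49  0.96]
```

>>> send_rows(commands=[[[-0.001,0,0.0002],0,40],[[0,0,0],0,40]])

```text
time_s: 9.45
tool_pos: [506.2, -116.7, 69.7]
eef_rot: [-0.004, 1.0, -0.015, 0.0]
wrist_force: [0.1, -0.5, -0.2]
width: 0.645
```

```bash
python3 -c "
from tz import *
slotgo(0,0)
"
```

```text
t 9.45 slot rel rod: x 0.76 y -0.5 z 0.72 | tool yaw -1.75 tz [0.0003 0.0085] TCP [ 506.2 -116.7   69.7] F [ 0.14 -0.52 -0.22] M [-0.032  0.123 -0.005] w 0.6449
delta tool mm [-0.76 -0.49  0.72]
```

>>> send_rows(commands=[[[-0.0007,0,0.0001],0,40],[[0,0,0],0,40]])

```text
time_s: 9.65
tool_pos: [505.5, -116.6, 69.6]
eef_rot: [-0.004, 1.0, -0.015, 0.0]
wrist_force: [-0.1, -0.7, -0.4]
width: 0.645
```

```bash
python3 -c "
from tz import *
slotgo(0,0)
"
```

```text
t 9.65 slot rel rod: x 0.02 y -0.49 z 0.61 | tool yaw -1.75 tz [0.0003 0.0084] TCP [ 505.5 -116.6   69.6] F [-0.08 -0.69 -0.41] M [-0.017  0.106 -0.007] w 0.6446
delta tool mm [-0.02 -0.49  0.62]
```

>>> send_rows(commands=[[[-0.0007,0,0.0001],0,40],[[0,0,0],0,40]])

```text
time_s: 9.85
tool_pos: [504.7, -116.6, 69.4]
eef_rot: [-0.004, 1.0, -0.015, 0.0]
wrist_force: [-0.2, 0.4, -1.2]
width: 0.645
```

```bash
python3 -c "
from tz import *
slotgo(0,0)
"
```

```text
t 9.85 slot rel rod: x -0.78 y -0.47 z 0.45 | tool yaw -1.74 tz [0.0002 0.0085] TCP [ 504.7 -116.6   69.4] F [-0.17  0.4  -1.24] M [-0.05   0.072 -0.007] w 0.6447
delta tool mm [ 0.78 -0.47  0.45]
```

>>> send_rows(commands=[[[-0.0007,0,0.0003],0,40],[[0,0,0],0,40]])

```text
time_s: 10.05
tool_pos: [504.1, -116.6, 69.3]
eef_rot: [-0.004, 1.0, -0.015, 0.0]
wrist_force: [0.4, 0.3, -0.7]
width: 0.641
```

```bash
python3 -c "
from tz import *
slotgo(0,0)
"
```

```text
t 10.05 slot rel rod: x -1.35 y -0.51 z 0.24 | tool yaw -1.74 tz [0.0006 0.0084] TCP [ 504.1 -116.6   69.3] F [ 0.37  0.35 -0.72] M [ 0.01   0.018 -0.023] w 0.6414
delta tool mm [ 1.35 -0.51  0.24]
```

>>> send_rows(commands=[[[-0.0007,0,0.0003],0,40],[[0,0,0],0,40]])

```text
time_s: 10.25
tool_pos: [503.9, -116.6, 69.4]
eef_rot: [-0.004, 1.0, -0.015, 0.001]
wrist_force: [0.1, -0.2, -0.9]
width: 0.647
```

```bash
python3 -c "
from tz import *
slotgo(0,0)
tz('w12');snap('side','s12');im=cv2.imread('pics/s12.png');cv2.imwrite('pics/s12z.png',cv2.resize(im[110:210,250:360],None,fx=7,fy=6,interpolation=cv2.INTER_CUBIC))
"
```

```text
t 10.25 slot rel rod: x -1.42 y -0.51 z 0.23 | tool yaw -1.74 tz [0.0024 0.0083] TCP [ 503.9 -116.6   69.4] F [ 0.1  -0.17 -0.92] M [ 0.026 -0.103 -0.015] w 0.6475
delta tool mm [ 1.42 -0.51  0.24]
face at [ 517.3 -117.7   69.4] z 69.14 slope along tool x deg 10.24 along tool y -0.39 n 4583
```

View pics/s12z.png

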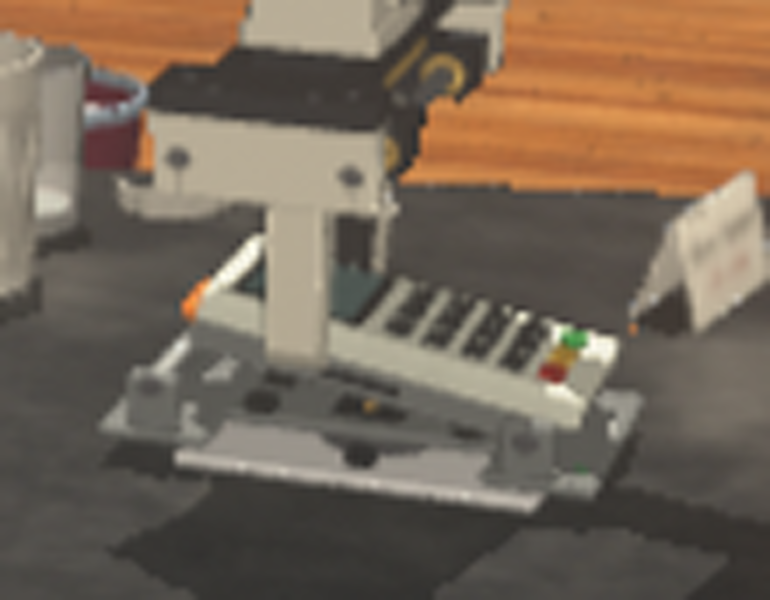

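>>> send_rows(commands=[[[0,0,0],0,40],[[0,0,0],0,40],[[0.0004,0,0.0015],0,40],[[0.0004,0,0.0015],0,40],[[0,0,0],0,40]], force=3)

```text
time_s: 10.85
tool_pos: [504.6, -116.5, 65.9]
eef_rot: [-0.004, 1.0, -0.015, 0.001]
wrist_force: [2.5, -0.0, -0.9]
width: 0.649
```

```bash
python3 -c "
from tz import *
slotgo(0,0)
tz('w13')
"
```

```text
t 10.85 slot rel rod: x -0.76 y -0.43 z -3.25 | tool yaw -1.75 tz [0.0017 0.0085] TCP [ 504.6 -116.5   65.9] F [ 2.45 -0.04 -0.89] M [ 0.048 -0.372  0.088] w 0.6488
delta tool mm [ 0.76 -0.46 -3.25]
face at [ 517.6 -117.6   65. ] z 64.75 slope along tool x deg 7.89 along tool y -0.45 n 4676
```

>>> send_rows(commands=[[[0.001,0,0.0015],0,40],[[0.0007,0,0.0015],0,40],[[0,0,0],0,40]])

```text
time_s: 11.2
tool_pos: [505.8, -116.5, 62.2]
eef_rot: [-0.004, 1.0, -0.015, -0.0]
wrist_force: [0.6, -0.8, -1.3]
width: 0.643
```

```bash
python3 -c "
from tz import *
slotgo(0,0)
tz('w14')
"
```

```text
t 11.2 slot rel rod: x 0.35 y -0.39 z -6.78 | tool yaw -1.75 tz [-0.0002  0.0086] TCP [ 505.8 -116.5   62.2] F [ 0.56 -0.76 -1.32] M [-0.056 -0.046 -0.019] w 0.643
delta tool mm [-0.35 -0.44 -6.78]
face at [ 518.4 -117.6   60.4] z 60.26 slope along tool x deg 5.36 along tool y -0.44 n 4679
```

>>> send_rows(commands=[[[0,0,0],0,72],[[0,0,0],0,78],[[0,0,0],0,84]])

```text
time_s: 11.55
tool_pos: [505.9, -116.6, 62.5]
eef_rot: [-0.004, 1.0, -0.015, -0.0]
wrist_force: [-1.0, 0.2, 0.2]
width: 0.812
```

```bash
python3 -c "
from tz import *
slotgo(0,0)
tz('w15')
im=cv2.imread('pics/w15.png');cv2.imwrite('pics/w15z.png',cv2.resize(im[120:384,100:400],None,fx=2.2,fy=2.2,interpolation=cv2.INTER_CUBIC))
snap('side','s15');im=cv2.imread('pics/s15.png');cv2.imwrite('pics/s15z.png',cv2.resize(im[110:210,250:360],None,fx=7,fy=6,interpolation=cv2.INTER_CUBIC))
"
```

```text
t 11.55 slot rel rod: x 0.45 y -0.44 z -6.49 | tool yaw -1.74 tz [0.0001 0.0085] TCP [ 505.9 -116.6   62.5] F [-0.98  0.22  0.23] M [0.006 0.008 0.019] w 0.812
delta tool mm [-0.45 -0.49 -6.49]
face at [ 517.6 -117.6   58.4] z 58.3 slope along tool x deg 4.48 along tool y -0.04 n 4681
```

View pics/w15z.png

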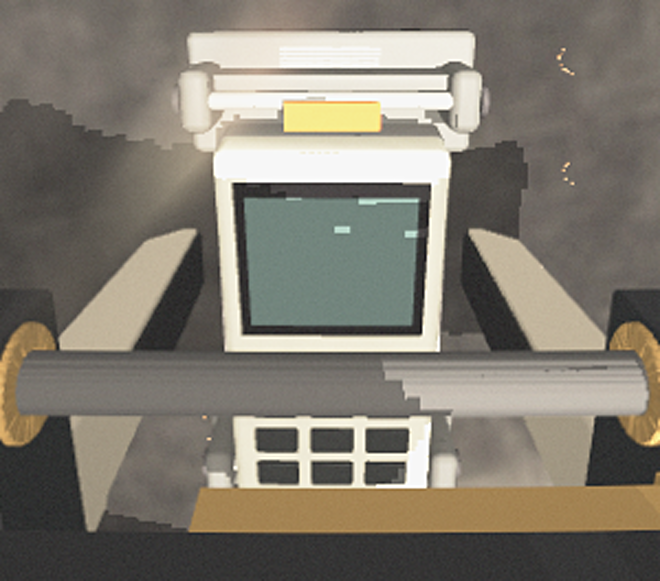

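View pics/s15z.png

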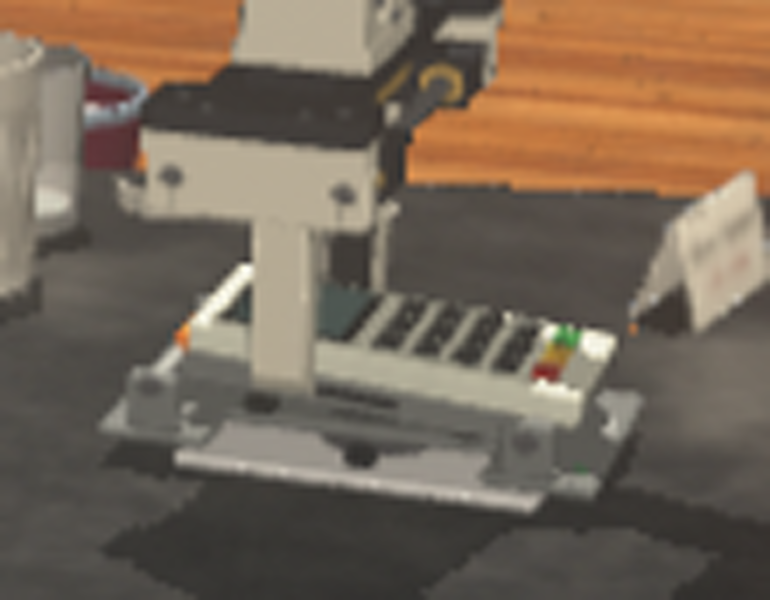

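>>> send_rows(commands=[[[0,0,-0.01],0,90],[[0,0,-0.025],0,90],[[0.005,0,-0.02],0,60],[[0.01,0,0],0,20],[[0.01,0,0],0,0],[[0,0,0],0,0],[[0,0,0],0,0],[[0,0,0],0,0]], force=20)

```text
time_s: 12.45
tool_pos: [531.9, -117.7, 119.1]
eef_rot: [-0.005, 1.0, -0.015, -0.001]
wrist_force: [0.2, -0.1, 0.3]
width: 0.429
```

```bash
python3 -c "
from tz import *
go(531,-116.7,84,-1.65)
"
```

```text
t 12.45 pos [ 531.95 -117.65  119.07] yaw -1.74 tiltz [-0.0021  0.0091 -1.    ] F [ 0.19 -0.05  0.34] M [0.025 0.026 0.015] w 0.4291
delta tool mm [-0.9  -0.6  35.08] norm 35.1 turn rad -0.0015
```

>>> send_rows(commands=[[[-0.001,-0.0006,0.01],0,0],[[0,0,0.01],0,0],[[0,0,0],0,0],[[0,0,0],0,0],[[0,0,0],0,0],[[0,0,0],0,0],[[0,0,0],0,0]])

```text
time_s: 13.15
tool_pos: [529.6, -116.6, 95.7]
eef_rot: [-0.005, 1.0, -0.015, -0.002]
wrist_force: [0.6, -0.4, 0.7]
width: 0.007
```

```bash
python3 -c "
from tz import *
go(531,-116.7,84,-1.65)
c=snap('wrist','w16')
im=cv2.imread('pics/w16.png');cv2.imwrite('pics/w16z.png',cv2.resize(im[120:384,100:400],None,fx=2.2,fy=2.2,interpolation=cv2.INTER_CUBIC))
snap('side','s16');im=cv2.imread('pics/s16.png');cv2.imwrite('pics/s16z.png',cv2.resize(im[110:210,250:360],None,fx=7,fy=6,interpolation=cv2.INTER_CUBIC))
P=cloud(c)
for v in range(190,300,6): print(v,P[v,225].round(1),P[v,255].round(1))
"
```

```text
t 13.15 pos [ 529.56 -116.59   95.65] yaw -1.75 tiltz [-0.0045  0.0097 -0.9999] F [ 0.55 -0.44  0.69] M [ 0.047 -0.028 -0.026] w 0.0073
delta tool mm [ 1.5   0.18 11.64] norm 11.7 turn rad -0.0017
190 [551.4 -97.6  38. ] [ 552.  -119.9   42.4]
196 [540.4 -94.8  15.9] [ 547.8 -119.8   43.7]
202 [544.6 -98.   46. ] [ 543.9 -119.6   45.7]
208 [543.7 -99.   56.8] [ 542.9 -119.6   56.1]
214 [540.5 -99.1  60.2] [ 540.  -119.5   60.2]
220 [535.8 -98.8  59.2] [ 535.1 -119.3   59. ]
226 [531.7 -98.6  60. ] [ 537.9 -119.3   76.5]
232 [526.9 -98.2  59.2] [ 538.3 -119.3   86.7]
238 [ 538.6 -102.4   94.7] [ 538.4 -119.2   95.2]
244 [ 538.8 -103.2  102.7] [ 538.6 -119.2  103.2]
250 [ 538.8 -103.8  109.5] [ 538.5 -119.2  109.8]
256 [ 565.3 -110.8  165.3] [ 538.9 -119.2  116.9]
262 [ 565.6 -111.2  169.4] [ 538.6 -119.1  122. ]
268 [ 565.8 -111.6  172.9] [ 563.8 -119.6  169.9]
274 [ 564.7 -111.6  174.1] [ 563.4 -119.5  172.3]
280 [ 566.3 -112.3  179.4] [ 563.1 -119.5  174.7]
286 [ 565.  -112.2  179.9] [ 562.  -119.5  175.8]
292 [ 564.2 -112.3  181.3] [ 561.2 -119.5  177.2]
298 [ 563.3 -112.4  182.3] [ 560.5 -119.4  178.7]
```

View pics/w16z.png

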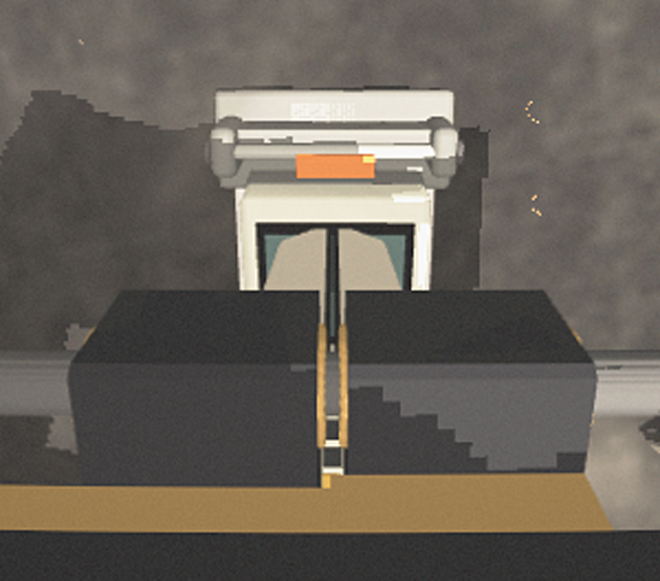

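View pics/s16z.png

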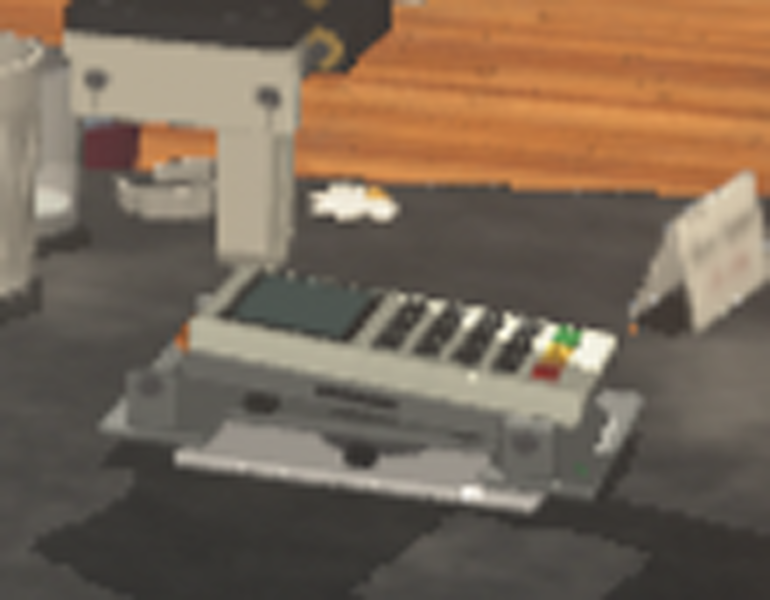

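>>> send_rows(commands=[[[0.001,0,0.006],0,0],[[0,0,0.005],0,0],[[0,0,0],0,0]])

```text
time_s: 13.55
tool_pos: [530.7, -116.5, 83.8]
eef_rot: [-0.005, 1.0, -0.015, -0.002]
wrist_force: [0.4, 0.0, 0.2]
width: 0.006
```

```bash
python3 -c "
from tz import *
go(531,-116.7,81.5,-1.65)
"
```

```text
t 13.55 pos [ 530.67 -116.51   83.83] yaw -1.75 tiltz [-0.0041  0.0096 -0.9999] F [0.39 0.03 0.17] M [0.031 0.033 0.04 ] w 0.0057
delta tool mm [0.35 0.2  2.33] norm 2.4 turn rad -0.0017
```

>>> send_rows(commands=[[[0,0,0.0015],0,0],[[0,0,0.0015],0,0]])

```text
time_s: 13.75
tool_pos: [530.9, -116.5, 80.8]
eef_rot: [-0.005, 1.0, -0.015, -0.002]
wrist_force: [1.9, 0.1, 5.6]
width: 0.005
```

```bash
python3 -c "
from tz import *
go(531,-116.7,81.5,-1.65)
"
```

```text
t 13.75 pos [ 530.9  -116.53   80.79] yaw -1.75 tiltz [-0.0035  0.0095 -0.9999] F [1.86 0.09 5.57] M [ 0.104 -0.25  -0.003] w 0.005
delta tool mm [ 0.1   0.16 -0.71] norm 0.7 turn rad -0.0017
```

>>> send_rows(commands=[[[0,0,0.001],0,0]])

```text
time_s: 13.85
tool_pos: [531.2, -116.6, 80.2]
eef_rot: [-0.005, 1.0, -0.015, -0.001]
wrist_force: [-2.4, 0.1, 7.4]
width: 0.005
```

>>> send_rows(commands=[[[0,0,0.001],0,0]])

```text
time_s: 13.95
tool_pos: [531.4, -116.6, 79.7]
eef_rot: [-0.005, 1.0, -0.015, -0.001]
wrist_force: [-1.3, -0.6, 6.2]
width: 0.005
```

>>> send_rows(commands=[[[0,0,0.0015],0,0]])

```text
time_s: 14.05
tool_pos: [531.6, -116.6, 78.8]
eef_rot: [-0.005, 1.0, -0.015, -0.001]
wrist_force: [-2.0, 0.1, 6.7]
width: 0.008
```

>>> send_rows(commands=[[[0,0,0.0015],0,0]])

```text
time_s: 14.15
tool_pos: [531.8, -116.7, 77.9]
eef_rot: [-0.004, 1.0, -0.015, -0.001]
wrist_force: [-1.2, 0.8, 7.9]
width: 0.005
```

>>> send_rows(commands=[[[0,0,0.0015],0,0]])

```text
time_s: 14.25
tool_pos: [532.0, -116.7, 77.1]
eef_rot: [-0.004, 1.0, -0.015, -0.0]
wrist_force: [-2.7, 0.9, 8.5]
width: 0.004
```

>>> send_rows(commands=[[[-0.0005,0,0.0015],0,0]])

```text
time_s: 14.35
tool_pos: [531.9, -116.8, 76.4]
eef_rot: [-0.004, 1.0, -0.015, 0.0]
wrist_force: [0.1, 0.9, 7.5]
width: 0.009
```

>>> send_rows(commands=[[[-0.0005,0,0.0015],0,0]])

```text
time_s: 14.45
tool_pos: [531.9, -116.8, 75.6]
eef_rot: [-0.004, 1.0, -0.015, 0.001]
wrist_force: [0.5, 0.7, 3.1]
width: 0.002
```

>>> send_rows(commands=[[[-0.0003,0,0.0015],0,0]])

```text
time_s: 14.55
tool_pos: [531.9, -116.8, 74.5]
eef_rot: [-0.004, 1.0, -0.015, 0.002]
wrist_force: [0.4, 0.5, 1.0]
width: -0.001
```

>>> send_rows(commands=[[[0,0,0.001],0,0]])

```text
time_s: 14.65
tool_pos: [531.8, -116.8, 73.4]
eef_rot: [-0.004, 1.0, -0.015, 0.001]
wrist_force: [0.4, -0.1, 0.1]
width: 0.007
```

>>> send_rows(commands=[[[0,0,0.001],0,0]])

```text
time_s: 14.75
tool_pos: [531.7, -116.7, 72.1]
eef_rot: [-0.004, 1.0, -0.015, 0.001]
wrist_force: [-0.5, -0.1, 0.1]
width: 0.004
```

>>> send_rows(commands=[[[0,0,0.001],0,0]])

```text
time_s: 14.85
tool_pos: [532.0, -116.8, 71.3]
eef_rot: [-0.004, 1.0, -0.015, 0.002]
wrist_force: [-0.3, 0.1, 10.6]
width: 0.006
```

>>> send_rows(commands=[[[0,0,0.0005],0,0],[[0,0,0],0,0]])

```text
time_s: 15.05
tool_pos: [532.0, -116.8, 71.5]
eef_rot: [-0.004, 1.0, -0.015, 0.002]
wrist_force: [-3.7, 1.2, 4.2]
width: 0.004
```

>>> send_rows(commands=[[[0,0,-0.01],0,0],[[0,0,-0.03],0,0],[[-0.03,0,-0.04],0,0],[[-0.04,0,-0.02],0,0],[[0,0,0],0,0]])

```text
time_s: 15.55
tool_pos: [459.2, -115.3, 176.0]
eef_rot: [-0.004, 1.0, -0.015, 0.0]
wrist_force: [0.7, -0.3, -0.3]
width: 0.006
```

```bash
python3 -c "
from tz import *
go(460,-116.7,160,-1.65)
c=snap('wrist','w17')
im=cv2.imread('pics/w17.png');cv2.imwrite('pics/w17z.png',cv2.resize(im[0:250,100:400],None,fx=2.2,fy=2.2,interpolation=cv2.INTER_CUBIC))
snap('side','s17');im=cv2.imread('pics/s17.png');cv2.imwrite('pics/s17z.png',cv2.resize(im[110:210,250:360],None,fx=7,fy=6,interpolation=cv2.INTER_CUBIC))
P=cloud(c)
q=P[40:250,150:360].reshape(-1,3);q=q[(q[:,2]>42)&(q[:,2]<62)]
for _ in range(4):
  m=q.mean(0);A=np.c_[q[:,:2]-m[:2],np.ones(len(q))];k=np.linalg.lstsq(A,q[:,2],rcond=None)[0];r=q[:,2]-A@k;q=q[abs(r)<2]
print(m.round(1),np.degrees(np.arctan(k[:2])).round(2),len(q),'x',q[:,0].min(),q[:,0].max(),'y',q[:,1].min(),q[:,1].max())
"
```

```text
t 15.55 pos [ 459.17 -115.28  176.01] yaw -1.71 tiltz [ 4.0e-04  8.2e-03 -1.0e+00] F [ 0.68 -0.29 -0.27] M [0.003 0.001 0.017] w 0.0058
delta tool mm [ 0.87  1.53 16.  ] norm 16.1 turn rad -0.001
[ 487.5 -115.6   50.1] [-0.11  0.05] 7132 x 413.0343857487541 545.3832169826355 y -146.65716027285666 -83.88642628617453
```

View pics/w17z.png

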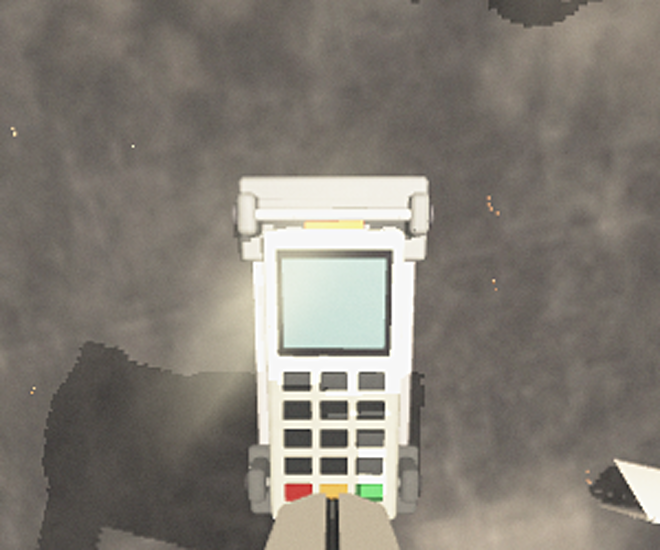

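View pics/s17z.png

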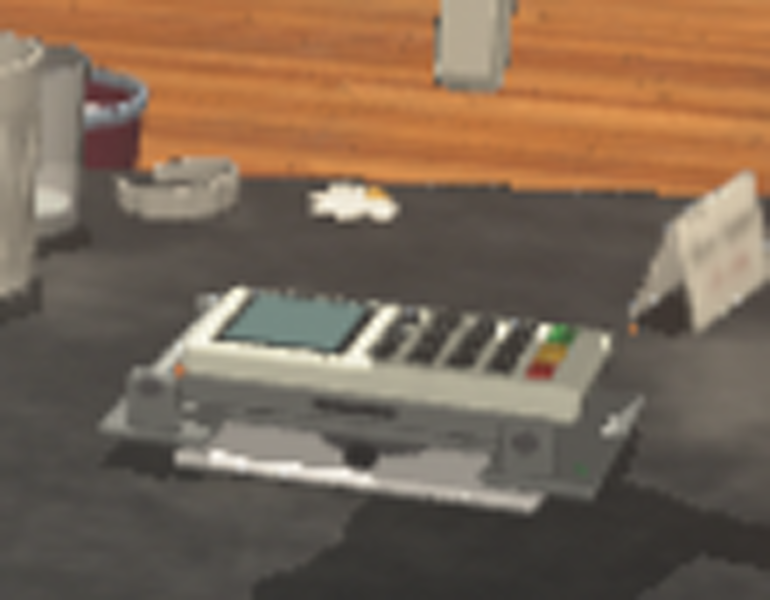

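```bash
python3 -c "
from h import *
st();print(ctrl.hand_in())"
```

```text
{'time_s': 15.65, 'joint_positions': [-0.3037, -0.305, 1.9421, 0.0082, 1.5087, 1.2964], 'dq': [0.0053, 0.0538, 0.0026, -0.0, -0.0139, 0.0019], 'joint_efforts': [-0.4224, -40.5845, -62.046, 0.0384, 0.3984, -0.0878], 'tool_pos': [460.9396, -115.2961, 173.4215], 'eef_rot': [-0.0046, 0.9999, -0.0149, -0.0009], 'wrist_force': [-0.0526, -0.2917, -0.2402], 'ft_torque': [0.0186, 0.0168, -0.0119], 'width': 0.0043}
the job is handed in; nothing more can be done
None
```

The card terminal is back on its cradle, and I handed the job in at 15.7 s of the 61 s allowed. The hand-in gave no verdict.

**How it went:**
- **Grip:** I gripped the terminal lightly on the screen side of its middle. Lifting it with the keypad end still on the counter tilted it about 11°, and I then firmed the grip to keep that tilt.
- **Hook:** I lowered the nose until I felt the hook rod, and drew the terminal back about 10 mm until the slot floor met the rod. I then eased the screen end down and let go. It stayed hooked at about 4.5°, with the foot's ramp on the catch rod.
- **Press:** I pressed near the screen end with closed fingertips. The push rose to about 8.5 N, fell to about zero as the foot passed the catch rod, then rose steeply to 10.6 N on the hard pads. That was the highest force I read at the wrist, always at the end of a move.

**Last checks:**
- **Flatness:** the top face was level within about 0.1°, at z ≈ 50 mm. That fits a fully home terminal on a head clamped roughly 2 mm high.
- **Catch:** the orange foot showed only on the inner side of the catch rod and disappeared beneath it. I could not measure directly how far it had sprung out.
- **Surroundings:** the gripper was about 100 mm clear of everything. No move went near the other things on the counter, but I did not measure their positions again at the end.

The only disagreement was small: the rod turned out about 1–2 mm from where the camera had put it, which the contact steps took care of.

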